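# Nip a watch case in a sprung vice to the gauge mark

## Robot

A 6-joint arm with a two-finger parallel gripper is mounted at the origin on a cart in front of the work surface, level with it; the furniture and walls round the work are solid. World frame = base frame: x ahead of the robot, y to its left, z up, the work surface at z = 0. Lengths are in m, angles in degrees, forces in N, time in s.
With the tool pointing down it reaches from about 0.375 to 0.9 m from the base axis. Payload 3.1 kg.
Tool frame: the origin (TCP) lies on the centre line of the jaws, within the pads' length; the fingertips stand 22 mm ahead of it and the grasp point (between the pads) lies 3 mm ahead of it; y points along the fingers, z is the direction in which the jaws open and shut, and the axes are right-handed (so a half turn about y gives the same grasp; the last joint's range is limited). The gripper opens to 87 mm and grips with 3 to 60 N. Pads are 19 mm wide; open, the fingers measure 117 mm over their backs; the gripper's body (75 mm by 190 mm) begins 51 mm behind the grasp point.
Start: joints at [59.502, 30.224, 82.088, -0, 67.689, -10.227], TCP at [0.216, 0.586, 0.222] pointing down, gripper open.
Joint ranges: [-176.69, 176.69], [-43.24, 126.21], [12.49, 139.97], [-82, 262], [0, 151.66], [-163.58, 163.58]. Speed limits (degrees/s): [159.86, 159.86, 180, 180, 180, 180].

## Interface

Orientations are given as a 3x3 rotation matrix whose columns are the frame's x, y, z axes.
In Python, from rig import bot gives the robot as it stands.
- The arm moves only by the tool jog_arm, never from a script. Its argument "motion" is one flat list of numbers, 6 for each row, row after row: the shift along the tool's x, y, z in mm, then the turn, a rotation vector about the tool's x, y, z in degrees. A call has 1 to 20 rows; each row is the pose to reach, as a shift and turn from the pose commanded when the call began, along the tool's axes at that moment; what a row does not reach only later rows make up. A row lasts 1/8 s, in which the tool goes at most 62.5 mm and 10.7 degrees, less where a joint would pass 70% of its speed; a pose out of reach is approached as far as the arm can. A call with a gripper value outside its range is refused whole. "gripper" is the opening, from 0 (shut) to 1 (fully open), set as the call begins (left out, the last holds). The fingers move at their own pace and stop on an object; the grip force is fixed at half the most. Time passes only in rows, so rows that repeat a pose let the fingers close. It gives the time, the measured TCP pose, the force and the opening at its end, in the units of the state.
- bot.read_state(): the state, without advancing time (a new reading comes with each control period).
- bot.capture(name): name is "scene" or "top" or "wrist"; returns (picture, depth): 400x640x3 uint8, red, green, blue; 400x640 float32, m along the optical axis (not along the pixel's ray), 0 where there is no reading.
- bot.get_calibration(name): a dict with "mtx" (3x3 intrinsics, pixels), "k1" (the pictures are not rectified: a ray, as slopes to the right and down, at radius r is drawn at 1 + k1 r^2 times it, then the intrinsics apply), "pose" (4x4, takes a point from camera to world coordinates); the wrist camera has in their place "hand_eye" (4x4, takes a point from camera to tool coordinates, whose origin is the TCP and whose axes are the tool frame's). Camera axes: x right, y up, looking along -z (the intrinsics and any distortion apply to the point x, -y, -z); pixel columns grow to the right and rows downward; lengths in m; the calibration is good to about 2 mm. A picture is of the moment at which its call begins: read the wrist's pose just before it. get_calibration takes no time and is no camera call.
- bot.hand_in(): hands the job in, once; it reports no verdict.
The state is a dict: "time_s": time; "joint_positions": joint angles; "qvel": joint speeds; "tau": joint torques, N m; "position": TCP position; "tcp_rot": TCP orientation; "force": force on the tool from outside, world axes, zero at the start; "moment": the same for the moment, N m; "opening": opening from 0.0 (shut) to 1.0 (fully open).
Only numpy, scipy, OpenCV 4.12 (cv2) and the standard library are available. Lean on these libraries where they do the work, as an engineer would, in place of code of your own. Each camera call takes 0.05 s, during which the arm holds its last target.

## Task

A watch case lies loose in the small bench vice. With a fingertip on top of the knurled brass wheel, roll the wheel away from the robot, stroke by stroke, until the jaw has closed on the case and is pressed back on its springs so far that the end of the black pointer stands level with the red gauge mark - not well past it, or the case is squeezed out of round - then take the hand away. Turn only the wheel: grasp or lift nothing, do not touch the case or push the moving jaw and its carriage by hand, and leave the other things on the bench where they are.

Things in the scene. Friction and masses are not known exactly. Their poses are not given: they have to be found in the camera images.
- vice: Small heavy bench vice for watch cases, fixed: dark cast base 96 x 232 x 12 mm, two steel guide rods, jaws 44 mm high. Origin: on the bench top, near the base's middle. Its y axis is the clamping axis (rods and screw), from the wheel at the -y end to the fixed jaw at the +y end; x points away from the robot when the vice stands square (it is up to 0.4 rad askew); z up.
- wheel_top (a point): Highest point of the brass wheel's rim, mid-width, 59 mm above the bench; its axes are the vice's. Wheel: 54 mm diameter, 18 mm wide, axis along the vice's y, 27 mm below this point. Its bearings stop 42 mm above the bench, so a fingertip can run over the rim along the vice's x, 20 mm either side of this point, following its round.
- wheel (a joint): Angle of the knurled wheel, rad. Grows as the top of the rim rolls along the vice's +x (away from the robot), which closes the jaw, 15 mm a turn (2.39 mm a rad). A fingertip pressed on with 4 to 10 N carries it along; it needs about 2 N at the rim. It stays where it is left; rolling back opens the vice.
- carriage (a joint): Travel in m of the aluminium carriage (88 x 30 mm, 40 mm high) that the screw drives along the vice's +y, toward the fixed jaw; it carries the sprung jaw, the white scale plate and the red mark. It moves only with the wheel.
- jaw (a joint): How far, in m, the sprung jaw has been pushed back into the carriage (the gap between its plate and the carriage closes by it): 0 while the case is loose, then grows 1 for 1 with carriage travel once both jaws bear on the case; end stop at 0.0115. Spring force 1.6 N at first contact plus 0.8 N a mm.
- pointer_tip (a point): Middle of the straight end of the black pointer (8 mm wide strip, 43 mm above the bench) that is fixed to the sprung jaw and lies over the white scale on the carriage. Moves toward the wheel (vice's -y), relative to the scale, as the jaw is pushed back. Axes as the vice's.
- gauge_mark (a point): Middle, between the two red lines (each 11 x 3 mm, one each side of the pointer) of the gauge mark on the scale; 4 to 9 mm from the pointer's end when the jaw is free; it differs from start to start, and rides on the carriage. Axes as the vice's: the pointer is short of the mark while its y here is positive, level at 0.
- case_centre (a point): Centre, half-way up, of the steel watch case (ring about 42 mm across, 11 mm thick, with lugs, 34 g) lying loose and flat on the brown leather-faced bed of the vice, 26 mm above the bench, between two pairs of white nylon pegs.
- tweezers: Steel tweezers, 122 mm long, lying on the bench; origin at the middle, underneath. To be left alone, as are the next five.
- loupe: Black eye loupe, 32 mm across, 28 mm high, standing; origin at the centre of its underside.
- brass_brush: Brass scratch brush with wooden handle, 210 x 18 x 31 mm; origin at the middle, underneath.
- paste_tin: Round tin of paste, 69 mm across, 28 mm high; origin at the centre of its underside.
- compound_green: Bar of green polishing compound in a torn white wrapper, 95 x 35 x 27 mm; origin at the middle, underneath.
- caliper: Caliper, 170 x 60 x 9 mm, lying flat; origin at the middle, underneath.

How it is judged:
By the outcome, as a careful person would: the job done as asked, in the order asked, and still so for the second after the job is handed in, with the robot touching nothing.
It also fails if it takes over 67 s, if anything falls off the work surface, if the arm or the gripper's body presses on something with over 40 N, if the wrist force passes 120 N, or if a joint passes its speed limit or range.

## Working session

There is one attempt and no reset: what is moved stays moved. The work goes in short steps, Python scripts to look and compute and a tool call to move; the robot and the scene stay as the last step left them, time stands still between calls to the robot, and variables do not carry over. Pictures are saved under pics/ and viewed, and the job is handed in when it is done.

Besides the shell and the picture viewer there is one more tool, called after ">>>" as name(argument=value, ...), one argument or row to a line, values as JSON. jog_arm: Moves the arm, as the interface text tells. Its arguments: {"type":"object","properties":{"motion":{"type":"array","items":{"type":"number"}},"gripper":{"type":"number"}},"required":["motion"]}

```bash
ls; mkdir -p pics; cat > h.py <<'E'
import numpy as np,cv2
from rig import bot
def save(n,p): cv2.imwrite('pics/'+n+'.png',p[:,:,::-1])
E
python3 - <<'E'
from h import *
s=bot.read_state(); print(s)
for n in ['scene','top','wrist']:
    p,d=bot.capture(n); save(n+'0',p); np.savez('%s0.npz'%n,p=p,d=d)
    print(n,bot.get_calibration(n))
E
```

```text
pics
{'time_s': 0.0, 'joint_positions': array([ 5.94996856e+01,  3.02791602e+01,  8.21576158e+01, -1.02012392e-03,
        6.76878758e+01, -1.02269962e+01]), 'qvel': array([ 0.02355095,  0.05200693,  0.04325188,  0.0116307 , -0.06692312,
        0.01641036]), 'tau': array([-3.42121184e-04, -4.40042710e+01, -1.76586270e+01,  6.32057455e-02,
        5.82701562e-02, -1.84221763e-04]), 'position': array([0.21615419, 0.5856431 , 0.22116272]), 'tcp_rot': array([[ 9.38052542e-01, -1.09000876e-03,  3.46491328e-01],
       [-3.46492845e-01, -1.88289783e-03,  9.38050725e-01],
       [-3.70075741e-04, -9.99997633e-01, -2.14393733e-03]]), 'force': array([-0.04455107,  1.24516122,  0.71538364]), 'moment': array([-0.03215455,  0.02737135,  0.00449015]), 'opening': 1.0009079201012594}
scene {'mtx': array([[455.77162882,   0.        , 316.75017373],
       [  0.        , 455.77162882, 199.45066055],
       [  0.        ,   0.        ,   1.        ]]), 'k1': -0.013326611798225113, 'pose': array([[ 0.47373689,  0.48307128, -0.73635283, -0.34899732],
       [-0.88049459,  0.24329141, -0.4068643 , -0.51
[... 527 characters left out ...]
2,  1.54406779e-01,  9.87787269e-01,
         1.37324827e+00],
       [ 0.00000000e+00,  0.00000000e+00,  0.00000000e+00,
         1.00000000e+00]])}
wrist {'mtx': array([[318.55438144,   0.        , 318.45305261],
       [  0.        , 318.55438144, 202.91877031],
       [  0.        ,   0.        ,   1.        ]]), 'k1': 0.008504534646513021, 'hand_eye': array([[-5.39588317e-04, -9.70378004e-01, -2.41591055e-01,
        -6.50841282e-02],
       [-3.38355016e-04,  2.41591254e-01, -9.70378046e-01,
        -1.61958271e-01],
       [ 9.99999797e-01, -4.41861111e-04, -4.58692083e-04,
        -2.73020018e-04],
       [ 0.00000000e+00,  0.00000000e+00,  0.00000000e+00,
         1.00000000e+00]])}
```

View pics/scene0.png

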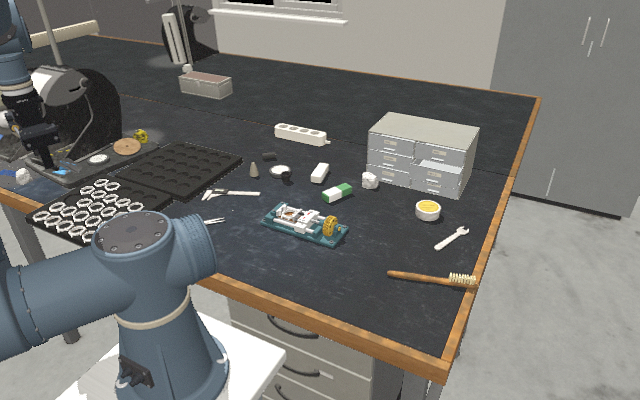

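View pics/top0.png

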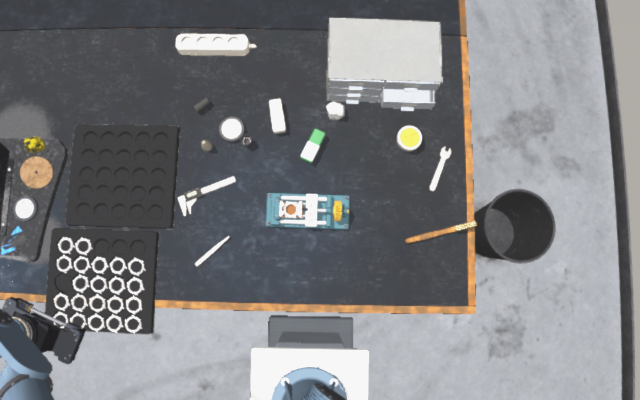

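View pics/wrist0.png

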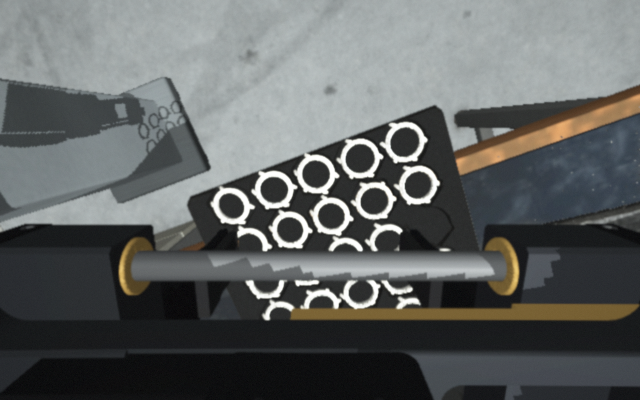

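The top view shows the vice at about (267-350, 193-230), with the brass wheel at (338,211) and the case at (291,210). Next I'll measure them.

```bash
cat >> h.py <<'E'
def rays(cal,uv,pose=None):
    M=cal['mtx']; k=cal['k1']; uv=np.atleast_2d(np.float64(uv))
    s=cv2.undistortPoints(uv.reshape(-1,1,2),M,np.array([k,0,0,0.])).reshape(-1,2)
    P=cal['pose'] if pose is None else pose
    d=np.c_[s[:,0],-s[:,1],-np.ones(len(s))]@P[:3,:3].T
    return P[:3,3],d
def onplane(cal,uv,z,pose=None):
    o,d=rays(cal,uv,pose); z=np.broadcast_to(z,len(d)); return o+d*((z-o[2])/d[:,2])[:,None]
def proj(cal,X,pose=None):
    P=cal['pose'] if pose is None else pose
    c=(np.atleast_2d(X)-P[:3,3])@P[:3,:3]; s=np.c_[c[:,0],-c[:,1]]/-c[:,2:]; r2=(s**2).sum(1,keepdims=True)
    s=s*(1+cal['k1']*r2); return s@np.diag([cal['mtx'][0,0],cal['mtx'][1,1]])+cal['mtx'][:2,2]
def cloud(cal,d,pose=None):
    v,u=np.mgrid[:400,:640]; o,r=rays(cal,np.c_[u.ravel(),v.ravel()],pose)
    return (o+r*d.reshape(-1,1)).reshape(400,640,3)
def wpose(cal,s):
    T=np.eye(4);T[:3,:3]=s['tcp_rot'];T[:3,3]=s['position'];return T@cal['hand_eye']
E
python3 - <<'E'
from h import *
for n,b in (('top',(255,182,365,240)),('scene',(250,190,365,255))):
    z=np.load(n+'0.npz');p,d=z['p'],z['d']
    x0,y0,x1,y1=b
    save(n+'z',cv2.resize(p[y0:y1,x0:x1],None,fx=7,fy=7,interpolation=cv2.INTER_CUBIC))
    cal=bot.get_calibration(n); C=cloud(cal,d)
    hsv=cv2.cvtColor(p,cv2.COLOR_RGB2HSV)
    m=np.zeros((400,640),bool); m[y0:y1,x0:x1]=True
    br=m&(hsv[...,0]>15)&(hsv[...,0]<32)&(hsv[...,1]>140)&(hsv[...,2]>70)
    te=m&(hsv[...,0]>85)&(hsv[...,0]<105)&(hsv[...,1]>100)&(hsv[...,2]>60)
    print(n,br.sum(),te.sum())
    print('brass',np.percentile(C[br],[2,50,98],axis=0).round(4))
    r=cv2.minAreaRect(C[te][:,:2].astype(np.float32)); print(r, C[te].mean(0), np.percentile(C[te][:,2],[5,50,95]))
    pts=np.argwhere(te)[:,::-1]; W=onplane(cal,pts,.012); print('plane',cv2.minAreaRect(W[:,:2].astype(np.float32)))
E
```

```text
top 125 0
brass [[ 0.5021 -0.0756  0.027 ]
 [ 0.5236 -0.0654  0.0544]
 [ 0.5488 -0.0576  0.0636]]<stdin>:13: RuntimeWarning: Mean of empty slice.
  ret = um.true_divide(
Traceback (most recent call last):
IndexError: index -1 is out of bounds for axis 0 with size 0
```

```bash
ls pics
```

```text
scene0.png
top0.png
topz.png
wrist0.png
```

```bash
python3 - <<'E'
from h import *
for n,b,q in (('top',(255,182,365,240),(272,197)),('scene',(250,190,365,255),(270,222))):
    z=np.load(n+'0.npz');p,d=z['p'],z['d']
    x0,y0,x1,y1=b
    save(n+'z',cv2.resize(p[y0:y1,x0:x1],None,fx=7,fy=7,interpolation=cv2.INTER_CUBIC))
    cal=bot.get_calibration(n); C=cloud(cal,d)
    hsv=cv2.cvtColor(p,cv2.COLOR_RGB2HSV); print(n,hsv[q[1],q[0]])
    m=np.zeros((400,640),bool); m[y0:y1,x0:x1]=True
    br=m&(hsv[...,0]>15)&(hsv[...,0]<32)&(hsv[...,1]>140)&(hsv[...,2]>70)
    te=m&(hsv[...,0]>85)&(hsv[...,0]<110)&(hsv[...,1]>100)&(hsv[...,2]>60)&(C[...,2]<.03)
    print(br.sum(),te.sum())
    print('brass',np.percentile(C[br],[2,50,98],axis=0).round(4))
    if te.sum():
      print(np.percentile(C[te][:,2],[5,50,95]))
      pts=np.argwhere(te)[:,::-1]; W=onplane(cal,pts,.012); print('plane',cv2.minAreaRect(W[:,:2].astype(np.float32)))
      print(cv2.boxPoints(cv2.minAreaRect(W[:,:2].astype(np.float32))))
E
```

```text
top [ 97  86 186]
125 0
brass [[ 0.5021 -0.0756  0.027 ]
 [ 0.5236 -0.0654  0.0544]
 [ 0.5488 -0.0576  0.0636]]
scene [94 75 85]
195 5
brass [[ 0.4998 -0.0925  0.0194]
 [ 0.5134 -0.0715  0.0447]
 [ 0.5459 -0.0586  0.062 ]]
[0.0116303  0.01340828 0.02664588]
plane ((0.5137232542037964, -0.01538948342204094), (0.025006810203194618, 0.09527722001075745), 7.78297758102417)
[[ 0.49488378  0.03011706]
 [ 0.5077863  -0.06428248]
 [ 0.53256273 -0.06089602]
 [ 0.51966023  0.03350351]]
```

View pics/topz.png

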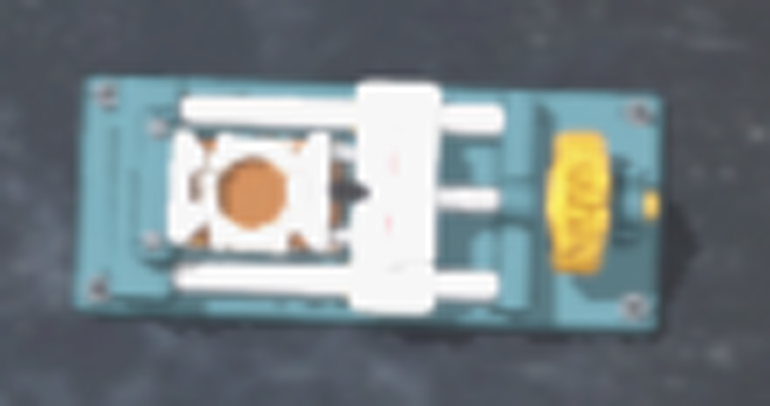

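```bash
python3 - <<'E'
from h import *
cal=bot.get_calibration('top')
z=np.array
def q(l): return (np.array(l,float)+.5)/7-.5+[255,182]
B=onplane(cal,q([[85,77],[662,95],[657,330],[75,310]]),.012)
print(B.round(4)); print('sizes',[np.linalg.norm(B[i]-B[(i+1)%4]).round(4) for i in range(4)],'mid',B.mean(0))
e=(B[0]-B[1])+(B[3]-B[2]); yaw=np.arctan2(-e[0],e[1]); print('yaw',yaw)
vx=np.array([np.cos(yaw),np.sin(yaw)]);vy=np.array([-vx[1],vx[0]])
O=B.mean(0)[:2]
P=onplane(cal,q([[579,202],[367,190],[392,163],[388,222],[254,193]]),[.059,.043,.0415,.0415,.03])
for n,p in zip(['wheel','ptr','mk','mk','case'],P): print(n,p.round(4),((p[:2]-O)@vx).round(4),((p[:2]-O)@vy).round(4))
d=np.load('top0.npz')['d'];C=cloud(cal,d); print(C[211,335:342],C[192:220:9,338])
E
```

```text
[[ 0.5764  0.1301  0.012 ]
 [ 0.5745 -0.1008  0.012 ]
 [ 0.4802 -0.0999  0.012 ]
 [ 0.483   0.1306  0.012 ]]
sizes [np.float64(0.2309), np.float64(0.0943), np.float64(0.2306), np.float64(0.0934)] mid [0.52852539 0.01499526 0.012     ]
yaw -0.010397797287791099
wheel [ 0.5247 -0.0659  0.059 ] -0.0029 -0.0809
ptr [0.5296 0.0159 0.043 ] 0.001 0.0009
mk [0.5406 0.0064 0.0415] 0.0122 -0.0084
mk [0.5174 0.0074 0.0415] -0.011 -0.0077
case [0.529  0.0603 0.03  ] 0.0 0.0454
[[ 0.52363734 -0.05995414  0.05424191]
 [ 0.52323656 -0.06248069  0.05797105]
 [ 0.52332768 -0.06518776  0.05771625]
 [ 0.52335441 -0.0678696   0.05798227]
 [ 0.52355928 -0.07062732  0.05680716]
 [ 0.52355719 -0.07329782  0.05730573]
 [ 0.52319906 -0.07580194  0.0606808 ]] [[ 0.58448666 -0.06998405  0.00085377]
 [ 0.55249284 -0.06814572  0.04453466]
 [ 0.52572464 -0.06768969  0.06070594]
 [ 0.50325051 -0.0689346   0.04361152]]
```

View pics/scenez.png

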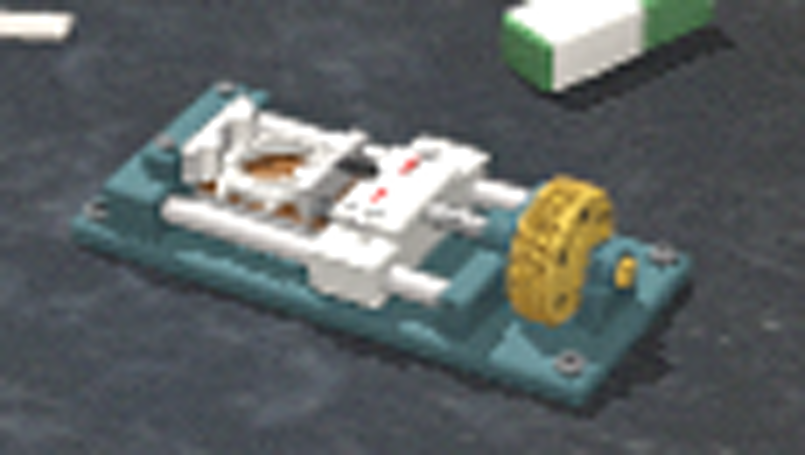

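The vice is nearly square (yaw −0.01 rad). The base measures 231 x 94 mm, which fits the given size. The wheel top is near (0.527, -0.066) and the pointer is about 9 mm short of the mark. Next I'll move over it with tool x = vice −y, so the wrist camera looks at the scale.

```bash
cat >> h.py <<'E'
from scipy.spatial.transform import Rotation as R
YAW=-0.0104
VX=np.array([np.cos(YAW),np.sin(YAW),0]);VY=np.array([-np.sin(YAW),np.cos(YAW),0])
RT=np.c_[-VY,[0,0,-1],VX]
def shift(target,s):
    r=s['tcp_rot']; return (r.T@(np.array(target)-s['position'])*1000).round(1),np.degrees(R.from_matrix(r.T@RT).as_rotvec()).round(2)
E
python3 - <<'E'
from h import *
s=bot.read_state()
print(shift([.527,-.066,.15],s))
E
```

```text
(array([ 517.4,   72.1, -503.6]), array([9.000e-02, 7.032e+01, 4.000e-02]))
```

>>> jog_arm(
  motion=[15,0,-15,0,2,0,50,0,-49,0,7,0,90,0,-88,0,12,0,130,0,-127,0,17.5,0,170,0,-165,0,23,0,210,0,-204,0,28.5,0,250,0,-243,0,34,0,290,5,-282,0,39.5,0,330,15,-321,0,45,0,370,25,-360,0,50.5,0,410,36,-399,0,56,0,450,48,-438,0,61.5,0,485,60,-472,0,66,0,508,68,-494,0,69.5,0,517.4,72,-503.6,0,70.3,0,517.4,72,-503.6,0,70.3,0,517.4,72,-503.6,0,70.3,0],
  gripper=0,
)

```text
time_s: 2.28
position: [0.5265, -0.064, 0.1503]
tcp_rot: [[-0.008, -0.001, 1.0], [-1.0, 0.001, -0.008], [-0.001, -1.0, -0.001]]
force: [0.1, 0.0, 0.3]
opening: 0.006
```

```bash
python3 - <<'E'
from h import *
s=bot.read_state(); print(s['time_s'],s['position'],s['tcp_rot'].round(3),s['opening'],s['force'])
print(shift([.527,-.066,.15],s))
p,d=bot.capture('wrist'); save('wrist1',p); np.savez('wrist1.npz',p=p,d=d,pose=wpose(bot.get_calibration('wrist'),s))
p,d=bot.capture('scene'); save('scene1',p[150:280,230:390].repeat(5,0).repeat(5,1))
E
```

```text
2.275 [ 0.52647619 -0.06400754  0.15027665] [[-0.008 -0.001  1.   ]
 [-1.     0.001 -0.008]
 [-0.001 -1.    -0.001]] 0.006415256353006452 [0.05210961 0.01673722 0.33426192]
(array([2. , 0.3, 0.5]), array([ 0.06,  0.11, -0.04]))
```

View pics/wrist1.png

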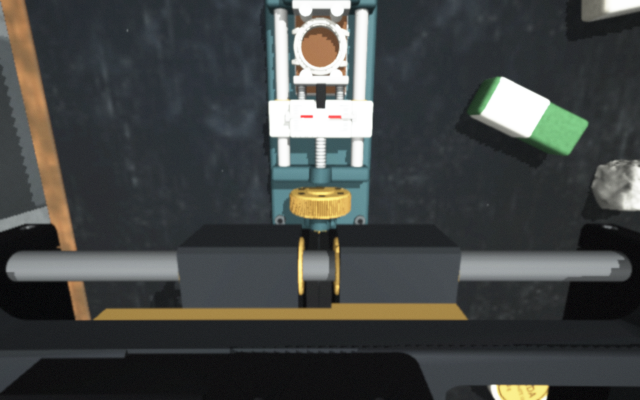

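View pics/scene1.png

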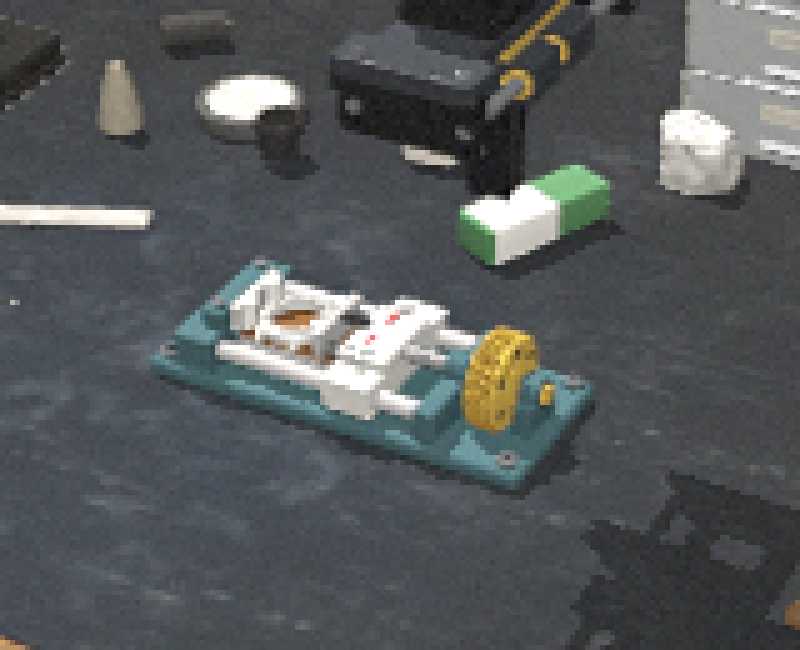

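The wrist view shows the wheel rim at (321,190-217), the pointer's end near (320,107), and the red lines at (307,117) and (335,117). I'll measure these and zoom in.

```bash
cat >> h.py <<'E'
def gauge(p,pose,name=None,box=None):
    """pointer end vs red mark along vice y (mm), from a wrist picture, all at z~.0425"""
    cal=bot.get_calibration('wrist')
    I=p.astype(float); red=(I[...,0]-np.maximum(I[...,1],I[...,2])); red[red<40]=0
    red[:, :200]=0; red[:,450:]=0; red[250:]=0
    n,l,st,c=cv2.connectedComponentsWithStats((red>0).astype(np.uint8))
    k=[i for i in range(1,n) if st[i,4]>8]
    cs=[]
    for i in k:
        v,u=np.nonzero(l==i);w=red[v,u]; cs.append(((u*w).sum()/w.sum(),(v*w).sum()/w.sum(),st[i,4]))
    return cs
E
python3 - <<'E'
from h import *
z=np.load('wrist1.npz');p,d,pose=z['p'],z['d'],z['pose'];cal=bot.get_calibration('wrist')
C=cloud(cal,d,pose)
print(gauge(p,pose))
save('wrist1z',cv2.resize(p[60:225,260:385],None,fx=4.8,fy=3.6,interpolation=cv2.INTER_NEAREST)[:600])
hsv=cv2.cvtColor(p,cv2.COLOR_RGB2HSV)
br=(hsv[...,0]>12)&(hsv[...,0]<32)&(hsv[...,1]>120)&(C[...,2]<.08)&(C[...,2]>.02)
br[:,:250]=0;br[:,390:]=0
q=C[br]; print(br.sum(),np.percentile(q,[1,50,99],axis=0).round(4)); t=q[q[:,2]>.052]; print('hi',t.mean(0),t.min(0),t.max(0))
g=p.mean(2); print(g[85:130,314:327].astype(int))
E
```

```text
[(np.float64(344.23096129837705), np.float64(25.16354556803995), np.int32(17)), (np.float64(318.2330600518534), np.float64(50.10998995632168), np.int32(853)), (np.float64(343.2149929278642), np.float64(71.19519094766619), np.int32(15)), (np.float64(306.3106546854942), np.float64(116.04000855798031), np.int32(38)), (np.float64(334.521116415718), np.float64(116.4522585383768), np.int32(51)), (np.float64(318.8761907588213), np.float64(206.86446864706056), np.int32(805))]
2525 [[ 0.5028 -0.0802  0.0239]
 [ 0.5273 -0.0572  0.0425]
 [ 0.5527  0.0809  0.0592]]
hi [ 0.52784215 -0.06559585  0.0563298 ] [ 0.50946981 -0.07490075  0.05201619] [ 0.54669398 -0.056573    0.06083605]
[[ 91  83  59  54  56  58  57  57  60  57  58  67  89]
 [ 80  75  55  53  54  56  56  55  56  55  55  60  76]
 [ 76  72  55  53  54  52  55  54  55  56  55  59  73]
 [ 77  70  56  53  55  55  55  56  54  56  54  58  71]
 [ 77  72  53  53  53  53  53  55  55  56  55  57  74]
 [ 77  72  55  53  56  54  57  58  55  55  53  57  71]
 [ 76  70  55  53  55  54  54  55  55  53  55  57  73]
 [ 90  80  58  52  52  53  53  56  55 
[... 1352 characters left out ...]
55 255 255 255 255 255 255 255 255 255]
 [255 255 255 255 255 255 255 255 255 255 255 255 255]
 [255 255 255 255 255 255 255 255 255 255 255 255 255]
 [255 255 255 255 255 255 255 255 255 255 255 255 255]
 [255 255 255 255 255 255 255 255 255 255 255 255 255]
 [255 255 255 255 255 255 255 255 255 255 255 255 255]
 [255 255 255 255 255 255 255 255 255 255 255 255 255]
 [255 255 255 255 255 255 255 255 255 255 255 255 255]
 [255 255 255 255 255 255 255 255 255 255 255 255 255]
 [255 255 255 255 255 255 255 255 255 255 255 255 255]
 [255 255 255 255 255 255 255 255 255 255 255 255 255]
 [255 255 255 255 255 255 255 255 255 255 255 255 255]
 [255 255 255 255 255 255 255 255 255 255 255 255 255]]
```

View pics/wrist1z.png

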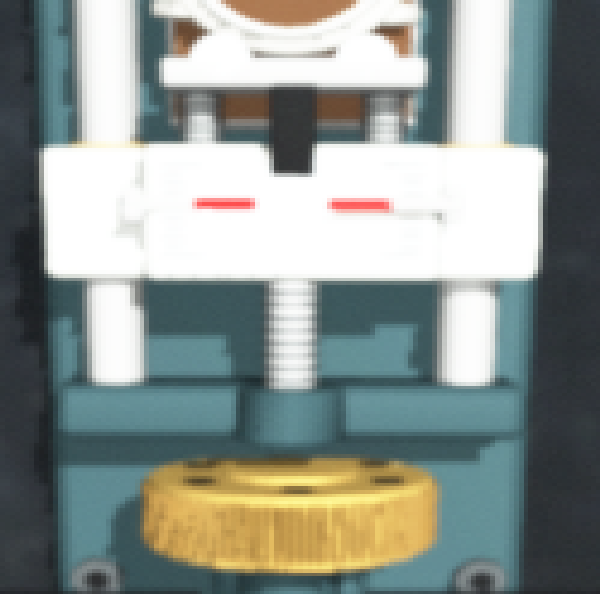

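```bash
cat >> h.py <<'E'
def g2(p,pose,verbose=1):
    cal=bot.get_calibration('wrist')
    cs=[c for c in gauge(p,pose) if 25<c[2]<80]
    a=[]
    for c in cs:
        w=onplane(cal,[c[:2]],.0415,pose)[0]; a.append((c,w))
    # pair same y, ~24mm apart
    best=None
    for i in range(len(a)):
        for j in range(i+1,len(a)):
            dv=a[j][1]-a[i][1]
            if abs(dv@VY)<.004 and .015<abs(dv@VX)<.032: best=(a[i],a[j])
    if best is None: print('no marks',cs); return
    mu=(best[0][0][0]+best[1][0][0])/2; mv=(best[0][0][1]+best[1][0][1])/2
    mw=(best[0][1]+best[1][1])/2
    # pointer: dark columns around mu
    u0=int(round(mu)); g=p[:,u0-2:u0+3].mean((1,2)).astype(float)
    # scan up/down for dark->white transition within 25px of mark
    e=[v+(150-g[v])/(g[v+1]-g[v]) for v in range(int(mv)-25,int(mv)+12) if g[v]<150<=g[v+1]]
    for ev in e:
        pw=onplane(cal,[[mu,ev]],.043,pose)[0]
        print('mark px',round(mu,1),round(mv,2),'ptr row',round(ev,2),'mark vy',round((mw@VY)*1000,2),'ptr vy',round((pw@VY)*1000,2),'SHORT mm',round(((pw-mw)@VY)*1000,2))
def look(tag):
    s=bot.read_state(); p,d=bot.capture('wrist'); pose=wpose(bot.get_calibration('wrist'),s)
    save(tag,p); np.savez(tag+'.npz',p=p,d=d,pose=pose); print('t',s['time_s'],s['position'].round(4),s['force'].round(1)); g2(p,pose); return s,p,d,pose
E
python3 - <<'E'
from h import *
z=np.load('wrist1.npz');g2(z['p'],z['pose'])
C=cloud(bot.get_calibration('wrist'),z['d'],z['pose']);print(C[113,315:326,2],C[95:107,320,2],C[120,[305,335],2])
E
```

```text
mark px 320.4 116.25 ptr row 107.7 mark vy 12.62 ptr vy 19.26 SHORT mm 6.64
[0.03976944 0.04023444 0.03897517 0.03997744 0.03957779 0.04010307
 0.03952661 0.03982525 0.03965931 0.040726   0.03966569] [0.04257563 0.04280046 0.04293004 0.04146135 0.04315479 0.04371496
 0.04378179 0.04323218 0.04315983 0.3122836  0.04156248 0.04288303] [0.0403141  0.04105069]
```

>>> jog_arm(
  motion=[0.8,10,-6,0,0,0,1.6,30,-14,0,0,0,1.6,50,-14,0,0,0,1.6,60,-14,0,0,0,1.6,65,-14,0,0,0,1.6,65,-14,0,0,0],
)

```text
time_s: 3.12
position: [0.5134, -0.0668, 0.0851]
tcp_rot: [[-0.01, -0.0, 1.0], [-1.0, 0.0, -0.01], [-0.0, -1.0, -0.0]]
force: [0.1, -0.3, 1.0]
opening: 0.008
```

```bash
python3 - <<'E'
from h import *
s,*_=look('wrist2')
p,d=bot.capture('scene'); save('scene2',p[150:280,230:390].repeat(5,0).repeat(5,1))
E
```

```text
t 3.125 [ 0.5134 -0.0668  0.0851] [ 0.1 -0.3  1. ]
no marks [(np.float64(310.0775473399459), np.float64(220.79846708746618), np.int32(54))]
```

View pics/wrist2.png

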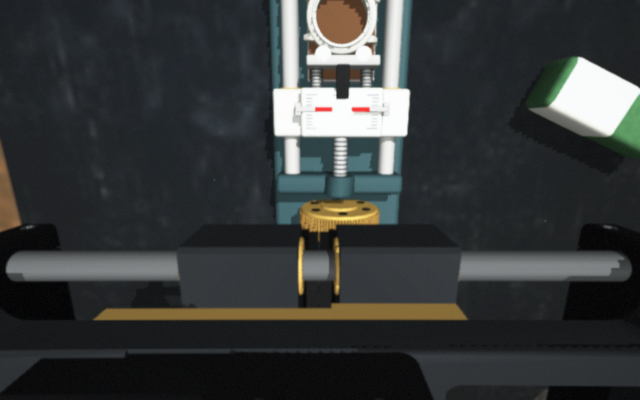

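View pics/scene2.png

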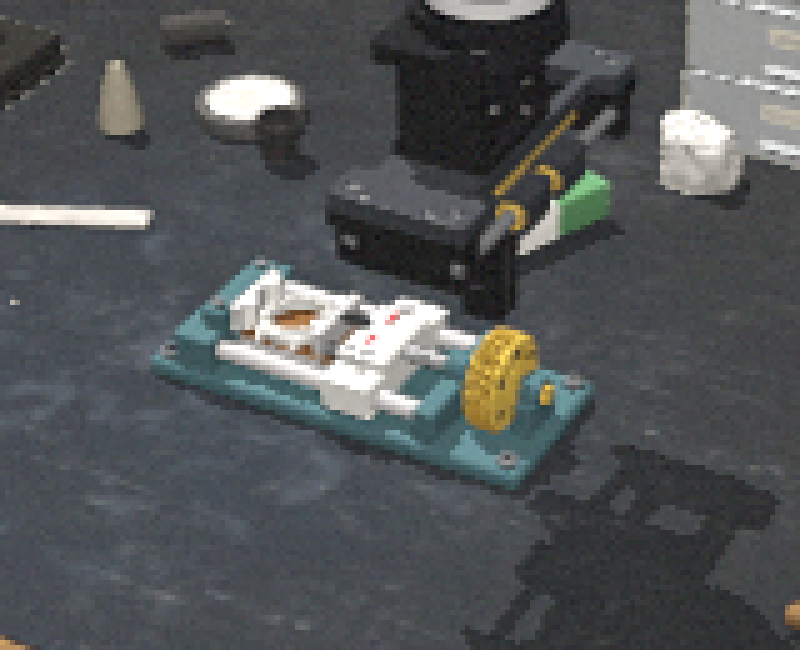

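The fingertip is now over the near side of the wheel. I'll descend in small steps and watch the force.

```bash
sed -i 's/25<c\[2\]<80/25<c[2]<200 and c[1]<190/; s/\.0415,pose)\[0\]; a/.040,pose)[0]; a/' h.py; python3 - <<'E'
from h import *
z=np.load('wrist2.npz');g2(z['p'],z['pose']);z=np.load('wrist1.npz');g2(z['p'],z['pose'])
E
```

```text
mark px 341.8 108.95 ptr row 98.45 mark vy 12.63 ptr vy 18.65 SHORT mm 6.01
mark px 320.4 116.25 ptr row 107.7 mark vy 12.66 ptr vy 19.26 SHORT mm 6.61
```

>>> jog_arm(
  motion=[0,2,0,0,0,0,0,4,0,0,0,0,0,4,0,0,0,0],
)

```text
time_s: 3.6
position: [0.5133, -0.0668, 0.0811]
tcp_rot: [[-0.01, -0.0, 1.0], [-1.0, 0.0, -0.01], [-0.0, -1.0, -0.0]]
force: [1.3, -0.1, -0.5]
opening: 0.007
```

>>> jog_arm(
  motion=[0,1,0,0,0,0,0,2,0,0,0,0,0,2,0,0,0,0],
)

```text
time_s: 3.98
position: [0.5133, -0.0669, 0.0791]
tcp_rot: [[-0.01, -0.0, 1.0], [-1.0, 0.0, -0.01], [-0.0, -1.0, -0.0]]
force: [0.5, 0.4, -0.6]
opening: 0.008
```

>>> jog_arm(
  motion=[0,1,0,0,0,0,0,1,0,0,0,0],
)

```text
time_s: 4.22
position: [0.5133, -0.0668, 0.0781]
tcp_rot: [[-0.01, -0.0, 1.0], [-1.0, 0.0, -0.01], [-0.0, -1.0, -0.0]]
force: [-1.0, 0.2, -0.3]
opening: 0.008
```

>>> jog_arm(
  motion=[0,1,0,0,0,0,0,1,0,0,0,0],
)

```text
time_s: 4.47
position: [0.5133, -0.0668, 0.0771]
tcp_rot: [[-0.01, -0.0, 1.0], [-1.0, 0.0, -0.01], [-0.0, -1.0, -0.0]]
force: [-0.1, 1.0, -0.7]
opening: 0.004
```

>>> jog_arm(
  motion=[0,1,0,0,0,0,0,1,0,0,0,0],
)

```text
time_s: 4.72
position: [0.5133, -0.0668, 0.0761]
tcp_rot: [[-0.01, -0.0, 1.0], [-1.0, 0.0, -0.01], [-0.0, -1.0, -0.0]]
force: [0.5, 0.2, 0.0]
opening: 0.004
```

>>> jog_arm(
  motion=[0,1,0,0,0,0,0,1,0,0,0,0],
)

```text
time_s: 4.97
position: [0.5133, -0.0668, 0.0751]
tcp_rot: [[-0.01, -0.0, 1.0], [-1.0, 0.0, -0.01], [-0.0, -1.0, -0.0]]
force: [1.6, 0.2, 0.9]
opening: 0.007
```

```bash
python3 - <<'E'
from h import *
look('wrist3')
p,d=bot.capture('scene'); save('scene3',p[150:280,230:390].repeat(5,0).repeat(5,1))
E
```

```text
t 4.975 [ 0.5133 -0.0668  0.0751] [1.6 0.2 0.9]
mark px 343.1 108.05 ptr row 96.77 mark vy 12.7 ptr vy 18.82 SHORT mm 6.12
```

View pics/scene3.png

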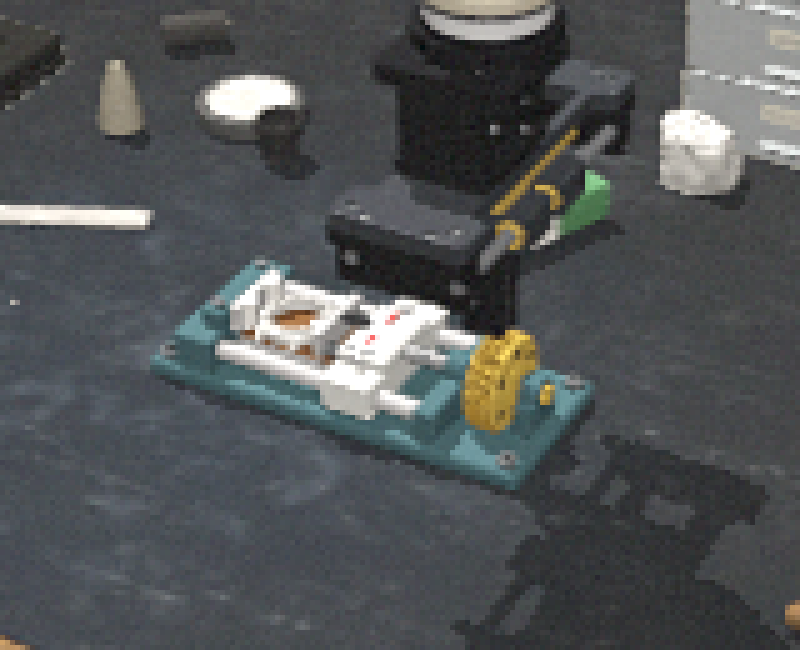

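```bash
python3 - <<'E'
from h import *
cal=bot.get_calibration('scene')
for X in ([.5133,-.0668,.0531],[.5133,-.0668,.0751],[.527,-.066,.059],[.5133,-.0668,.125]): print(X,(proj(cal,X)-[230,150])*5)
z=np.load('wrist3.npz');p=z['p'];save('w3z',cv2.resize(p[60:320,250:400],None,fx=4,fy=2.3))
E
```

```text
[0.5133, -0.0668, 0.0531] [[488.60875522 362.95878921]]
[0.5133, -0.0668, 0.0751] [[488.42360237 328.40343434]]
[0.527, -0.066, 0.059] [[499.0755099  339.89295451]]
[0.5133, -0.0668, 0.125] [[487.98816075 247.37960959]]
```

View pics/w3z.png

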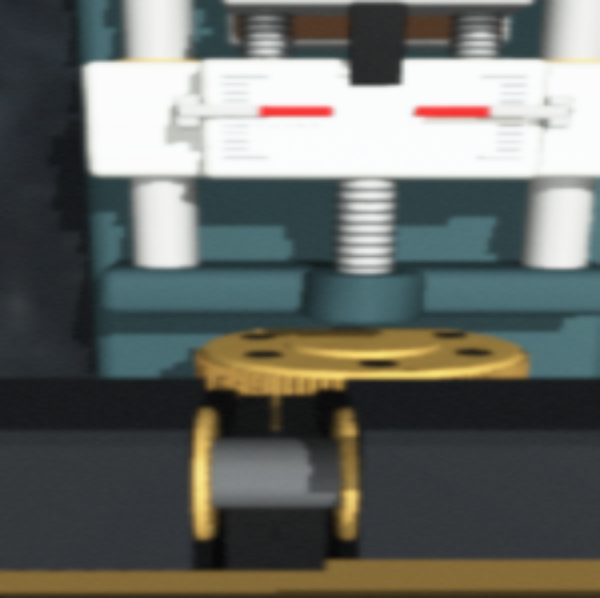

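```bash
python3 - <<'E'
from h import *
cal=bot.get_calibration('scene')
p,d=bot.capture('scene'); C=cloud(cal,d); np.savez('s4.npz',p=p,d=d)
for v in range(196,240,2): print(v,[tuple((C[v,u]*1000).astype(int)) for u in range(322,338,3)],p[v,328])
E
```

```text
196 [(np.int64(430), np.int64(-95), np.int64(190)), (np.int64(437), np.int64(-99), np.int64(187)), (np.int64(480), np.int64(-84), np.int64(158)), (np.int64(476), np.int64(-95), np.int64(164)), (np.int64(478), np.int64(-101), np.int64(164)), (np.int64(492), np.int64(-103), np.int64(157))] [47 48 52]
198 [(np.int64(425), np.int64(-97), np.int64(188)), (np.int64(432), np.int64(-101), np.int64(185)), (np.int64(465), np.int64(-92), np.int64(164)), (np.int64(473), np.int64(-96), np.int64(160)), (np.int64(479), np.int64(-101), np.int64(158)), (np.int64(696), np.int64(-4), np.int64(7))] [89 88 87]
200 [(np.int64(424), np.int64(-98), np.int64(184)), (np.int64(430), np.int64(-102), np.int64(181)), (np.int64(458), np.int64(-96), np.int64(163)), (np.int64(518), np.int64(-73), np.int64(122)), (np.int64(482), np.int64(-100), np.int64(151)), (np.int64(694), np.int64(-5), np.int64(1))] [126 125 126]
202 [(np.int64(421), np.int64(-99), np.int64(180)), (np.int64(432), np.int64(-101), np.int64(174)), (np.int64(454), np.int64(-98), np.int64(161)), (np.int64(517), np.int64(-74), np.int64(116)), (np.int64
[... 4681 characters left out ...]
3)), (np.int64(514), np.int64(-84), np.int64(21)), (np.int64(522), np.int64(-89), np.int64(17))] [170 140  64]
236 [(np.int64(502), np.int64(-54), np.int64(12)), (np.int64(503), np.int64(-63), np.int64(14)), (np.int64(504), np.int64(-71), np.int64(16)), (np.int64(511), np.int64(-77), np.int64(13)), (np.int64(511), np.int64(-86), np.int64(16)), (np.int64(516), np.int64(-92), np.int64(16))] [109  98  71]
238 [(np.int64(493), np.int64(-59), np.int64(13)), (np.int64(496), np.int64(-67), np.int64(13)), (np.int64(501), np.int64(-73), np.int64(13)), (np.int64(505), np.int64(-80), np.int64(12)), (np.int64(509), np.int64(-87), np.int64(11)), (np.int64(511), np.int64(-94), np.int64(13))] [ 71  98 101]
```

The scene depth shows the closed fingertips ending about level with the TCP (z ≈ 0.078), higher than I assumed, so they are still clear of the rim. I'll keep descending and checking the force.

>>> jog_arm(
  motion=[0,2,0,0,0,0,0,4,0,0,0,0,0,6,0,0,0,0,0,8,0,0,0,0],
)

```text
time_s: 5.62
position: [0.5133, -0.0668, 0.0669]
tcp_rot: [[-0.01, -0.0, 1.0], [-1.0, 0.0, -0.01], [-0.0, -1.0, -0.0]]
force: [0.1, 0.9, 0.4]
opening: 0.004
```

```bash
python3 - <<'E'
from h import *
s,*_=look('wrist5'); print(s['opening'])
p,d=bot.capture('scene'); save('scene5',p[150:280,230:390].repeat(5,0).repeat(5,1))
E
```

```text
t 5.625 [ 0.5133 -0.0668  0.0669] [0.1 0.9 0.4]
mark px 344.1 107.33 ptr row 95.82 mark vy 12.72 ptr vy 18.69 SHORT mm 5.97
0.004464118764008153
```

View pics/scene5.png

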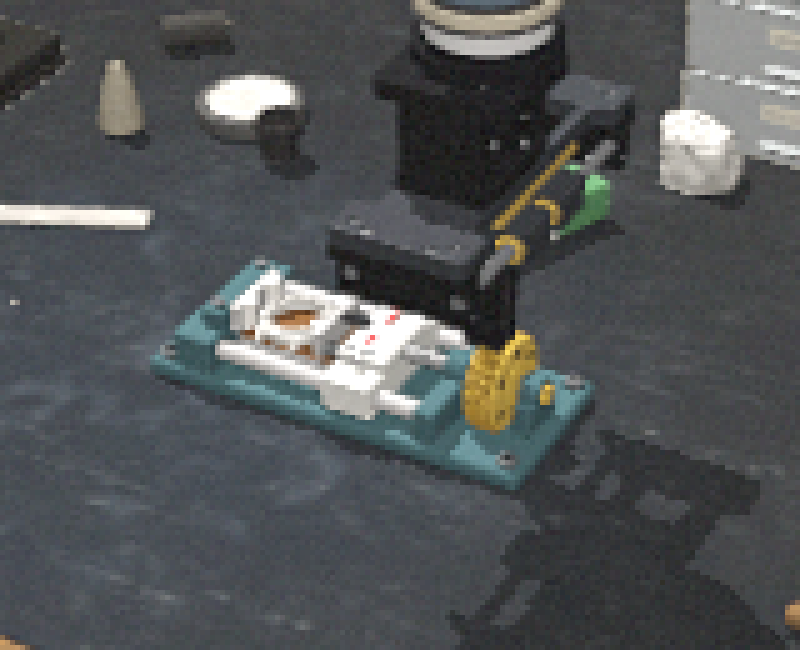

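>>> jog_arm(
  motion=[0,2,0,0,0,0,0,3,0,0,0,0,0,3,0,0,0,0],
)

```text
time_s: 6.1
position: [0.5133, -0.0668, 0.0641]
tcp_rot: [[-0.01, -0.0, 1.0], [-1.0, 0.0, -0.01], [-0.0, -1.0, -0.0]]
force: [0.5, 0.1, 1.3]
opening: -0.001
```

>>> jog_arm(
  motion=[0,1,0,0,0,0,0,2,0,0,0,0,0,2,0,0,0,0],
)

```text
time_s: 6.48
position: [0.5133, -0.0668, 0.0621]
tcp_rot: [[-0.01, -0.0, 1.0], [-1.0, 0.0, -0.01], [-0.0, -1.0, -0.0]]
force: [-0.3, 0.2, -0.3]
opening: 0.0
```

>>> jog_arm(
  motion=[0,1,0,0,0,0,0,1,0,0,0,0],
)

```text
time_s: 6.72
position: [0.5133, -0.0668, 0.0611]
tcp_rot: [[-0.01, -0.0, 1.0], [-1.0, 0.0, -0.01], [-0.0, -1.0, -0.0]]
force: [-0.0, 0.3, 0.0]
opening: 0.008
```

>>> jog_arm(
  motion=[0,1,0,0,0,0,0,1,0,0,0,0],
)

```text
time_s: 6.98
position: [0.5133, -0.0668, 0.0601]
tcp_rot: [[-0.01, -0.0, 1.0], [-1.0, 0.0, -0.01], [-0.0, -1.0, -0.0]]
force: [0.3, -0.4, -0.1]
opening: 0.001
```

>>> jog_arm(
  motion=[0,1,0,0,0,0,0,1,0,0,0,0],
)

```text
time_s: 7.22
position: [0.5133, -0.0668, 0.0591]
tcp_rot: [[-0.01, -0.0, 1.0], [-1.0, 0.0, -0.01], [-0.0, -1.0, -0.0]]
force: [0.0, 0.0, 0.5]
opening: 0.005
```

>>> jog_arm(
  motion=[0,1,0,0,0,0,0,1,0,0,0,0],
)

```text
time_s: 7.48
position: [0.5134, -0.0669, 0.0581]
tcp_rot: [[-0.01, -0.0, 1.0], [-1.0, 0.0, -0.01], [-0.0, -1.0, -0.0]]
force: [0.1, -0.0, -0.0]
opening: 0.002
```

```bash
python3 - <<'E'
from h import *
s,*_=look('wrist6')
p,d=bot.capture('scene'); save('scene6',cv2.resize(p[195:245,290:370],None,fx=10,fy=10,interpolation=cv2.INTER_NEAREST))
C=cloud(bot.get_calibration('scene'),d)
for v in range(212,226): print(v,[tuple((C[v,u]*1000).astype(int).tolist()) for u in range(320,336,2)])
E
```

```text
t 7.475 [ 0.5134 -0.0669  0.0581] [ 0.1 -0.  -0. ]
mark px 345.4 106.52 ptr row 94.49 mark vy 12.68 ptr vy 18.6 SHORT mm 5.92
212 [(425, -91, 147), (422, -98, 151), (425, -102, 150), (503, -67, 92), (496, -76, 99), (503, -78, 96), (520, -75, 85), (636, -24, -1)]
213 [(427, -90, 143), (427, -96, 144), (426, -102, 147), (499, -68, 92), (502, -73, 91), (511, -74, 86), (518, -76, 83), (626, -28, 2)]
214 [(425, -91, 141), (426, -96, 143), (428, -101, 143), (502, -67, 87), (501, -73, 89), (509, -75, 85), (518, -76, 79), (624, -30, 0)]
215 [(424, -92, 139), (429, -95, 138), (426, -101, 141), (503, -66, 83), (502, -73, 85), (510, -74, 81), (517, -77, 77), (617, -33, 2)]
216 [(425, -91, 136), (426, -96, 137), (428, -101, 137), (503, -67, 80), (504, -72, 80), (506, -76, 81), (516, -77, 75), (616, -33, 0)]
217 [(427, -90, 132), (424, -97, 135), (426, -101, 135), (500, -68, 79), (502, -73, 79), (507, -76, 77), (520, -75, 69), (539, -72, 56)]
218 [(558, -19, 24), (429, -94, 129), (429, -100, 130), (503, -67, 74), (504, -72, 75), (505, -77, 75), (518, -76, 67), (537, -73, 54)]
219 [(556, -20, 22),
[... 210 characters left out ...]
7), (515, -77, 63), (535, -73, 49)]
221 [(524, -37, 41), (525, -43, 43), (505, -59, 60), (504, -66, 63), (505, -71, 64), (506, -76, 65), (525, -73, 52), (538, -72, 44)]
222 [(521, -39, 41), (522, -44, 41), (511, -56, 52), (504, -66, 60), (503, -72, 63), (506, -77, 62), (524, -73, 49), (531, -75, 46)]
223 [(518, -41, 40), (521, -45, 39), (510, -56, 50), (510, -63, 52), (510, -68, 53), (512, -73, 54), (522, -74, 48), (533, -75, 41)]
224 [(518, -40, 36), (515, -48, 40), (506, -59, 50), (509, -63, 50), (506, -71, 54), (514, -72, 49), (523, -74, 44), (532, -75, 39)]
225 [(518, -40, 33), (515, -48, 38), (503, -60, 49), (504, -66, 50), (507, -70, 50), (512, -73, 48), (521, -75, 42), (521, -81, 44)]
```

View pics/scene6.png

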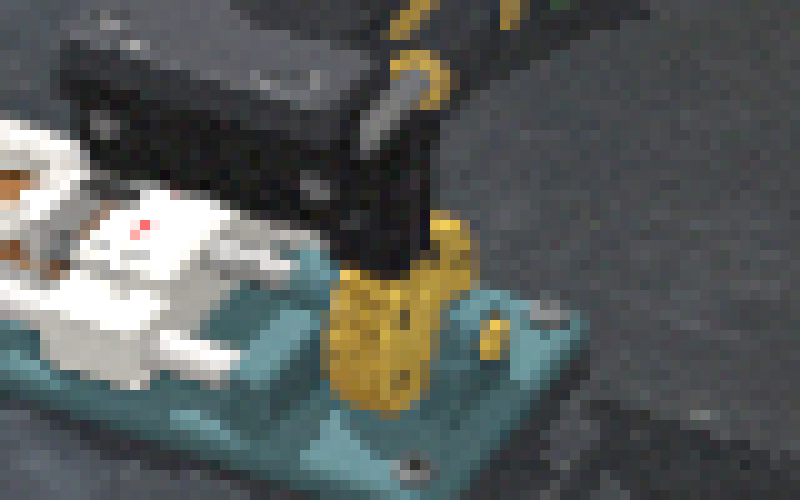

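View pics/wrist6.png

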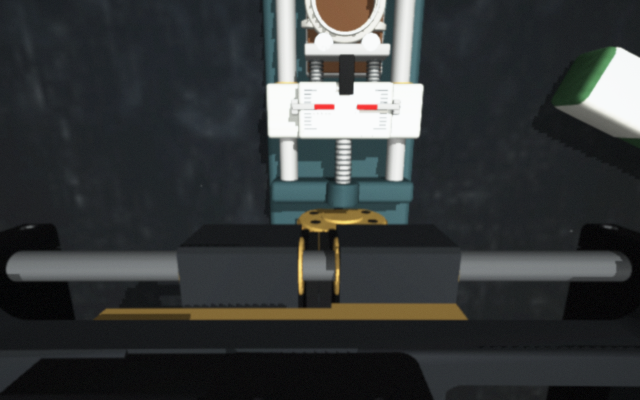

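The tip bottom is now at z ≈ 0.060, just above the rim, and the finger is about 20 mm long along the roll direction. I'll continue down.

>>> jog_arm(
  motion=[0,1,0,0,0,0,0,1,0,0,0,0],
)

```text
time_s: 7.82
position: [0.5134, -0.0669, 0.0578]
tcp_rot: [[-0.01, 0.0, 1.0], [-1.0, -0.0, -0.01], [0.0, -1.0, 0.0]]
force: [-1.1, 0.5, 5.0]
opening: 0.004
```

>>> jog_arm(
  motion=[0,1,0,0,0,0,0,1,0,0,0,0],
)

```text
time_s: 8.07
position: [0.5135, -0.0669, 0.0575]
tcp_rot: [[-0.01, 0.001, 1.0], [-1.0, -0.0, -0.01], [0.0, -1.0, 0.001]]
force: [-0.7, 0.5, 10.7]
opening: 0.006
```

>>> jog_arm(
  motion=[0,1,0,0,0,0,0,1,0,0,0,0],
)

```text
time_s: 8.32
position: [0.5135, -0.0669, 0.0572]
tcp_rot: [[-0.01, 0.001, 1.0], [-1.0, -0.001, -0.01], [0.001, -1.0, 0.001]]
force: [-3.5, 1.2, 17.7]
opening: 0.002
```

Contact starts at TCP z ≈ 0.058, with about 6.5 N per mm of further command. I'll back off to about 6 N and make the first stroke.

>>> jog_arm(
  motion=[0,-1.6,0,0,0,0,0,-1.7,3,0,0,0,0,-1.9,7,0,0,0,0,-1.9,11,0,0,0,0,-1.9,15,0,0,0,0,-1.9,19,0,0,0,0,-1.9,23,0,0,0,0,-1.7,27,0,0,0,0,-1.4,30,0,0,0,0,-1.4,30,0,0,0],
)

```text
time_s: 9.57
position: [0.5446, -0.0673, 0.0569]
tcp_rot: [[-0.01, 0.003, 1.0], [-1.0, -0.0, -0.01], [0.0, -1.0, 0.003]]
force: [2.1, 0.6, 5.2]
opening: 0.009
```

```bash
python3 - <<'E'
from h import *
s,*_=look('wrist7')
E
```

```text
t 9.575 [ 0.5446 -0.0673  0.0569] [2.1 0.6 5.2]
mark px 286.5 100.5 ptr row 88.89 mark vy 15.5 ptr vy 21.07 SHORT mm 5.57
```

View pics/wrist7.png

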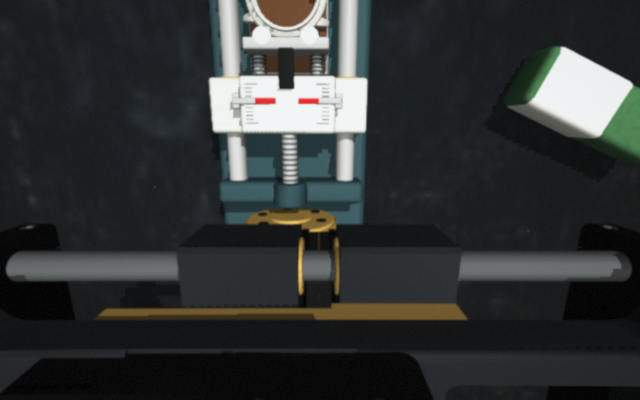

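The stroke carried the wheel: the mark moved 2.8 mm along +y for about 31 mm of rim travel. I'll repeat it.

>>> jog_arm(
  motion=[0,-6,0,0,0,0,0,-7,-12,0,0,0,0,-7,-28,0,0,0,0,-5,-33,0,0,0,0,-1.5,-33,0,0,0,0,0.2,-33,0,0,0,0,0,-30,0,0,0,0,-0.3,-26,0,0,0,0,-0.5,-22,0,0,0,0,-0.5,-18,0,0,0,0,-0.5,-14,0,0,0,0,-0.5,-10,0,0,0,0,-0.5,-6,0,0,0,0,-0.3,-3,0,0,0,0,0,0,0,0,0,0,0,0,0,0,0],
)

```text
time_s: 11.62
position: [0.5448, -0.0674, 0.0569]
tcp_rot: [[-0.01, 0.003, 1.0], [-1.0, -0.001, -0.01], [0.001, -1.0, 0.003]]
force: [0.9, 1.5, 3.7]
opening: 0.004
```

```bash
python3 - <<'E'
from h import *
s,*_=look('wrist8')
E
```

```text
t 11.625 [ 0.5448 -0.0674  0.0569] [0.9 1.5 3.7]
mark px 286.0 94.17 ptr row 87.84 mark vy 18.66 ptr vy 21.53 SHORT mm 2.88
```

View pics/wrist8.png

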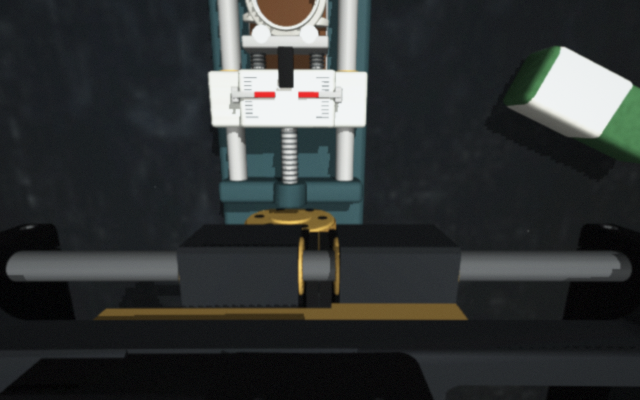

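The jaw now bears on the case, with 2.9 mm left. Next is a shorter stroke of about 2.3 mm.

>>> jog_arm(
  motion=[0,-6,0,0,0,0,0,-7,-12,0,0,0,0,-7,-28,0,0,0,0,-5,-33,0,0,0,0,-1.5,-33,0,0,0,0,0.2,-33,0,0,0,0,0,-30,0,0,0,0,-0.3,-26,0,0,0,0,-0.5,-22,0,0,0,0,-0.5,-18,0,0,0,0,-0.5,-14,0,0,0,0,-0.5,-11,0,0,0,0,-0.5,-9,0,0,0,0,-0.5,-9,0,0,0,0,-2,-9,0,0,0,0,-5,-9,0,0,0,0,-20,-9,0,0,0,0,-40,-9,0,0,0,0,-40,-9,0,0,0],
)

```text
time_s: 14.05
position: [0.5356, -0.0675, 0.0983]
tcp_rot: [[-0.01, 0.004, 1.0], [-1.0, -0.001, -0.01], [0.001, -1.0, 0.004]]
force: [0.3, -0.0, 0.1]
opening: 0.006
```

```bash
python3 - <<'E'
from h import *
s,p,d,pose=look('wrist9')
save('w9z',cv2.resize(p[40:160,240:400],None,fx=5,fy=5,interpolation=cv2.INTER_NEAREST))
E
```

```text
t 14.05 [ 0.5356 -0.0675  0.0983] [ 0.3 -0.   0.1]
mark px 306.0 95.89 ptr row 93.53 mark vy 20.87 ptr vy 22.08 SHORT mm 1.22
```

View pics/w9z.png

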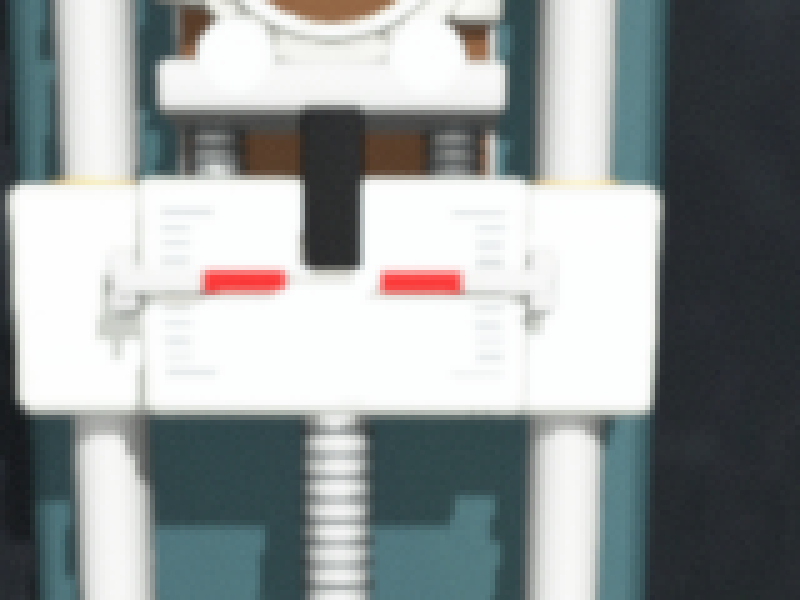

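Zoomed view: the pointer's end is at row ≈93.5 and the red lines are centred at ≈95.9, so about 1.2-1.5 mm is left. To remove the parallax I'll put the camera straight above the mark.

>>> jog_arm(
  motion=[-8,4,0,0,0,0,-19,12,0,0,0,0,-19,15,0,0,0,0,-19,15,0,0,0,0],
)

```text
time_s: 14.6
position: [0.5341, -0.0476, 0.0808]
tcp_rot: [[-0.009, -0.001, 1.0], [-1.0, 0.0, -0.009], [-0.0, -1.0, -0.001]]
force: [0.0, -0.1, -0.1]
opening: 0.005
```

```bash
python3 - <<'E'
from h import *
s,p,d,pose=look('wrist10')
C=cloud(bot.get_calibration('wrist'),d,pose)
save('w10z',cv2.resize(p[70:180,240:380],None,fx=5.5,fy=5.5,interpolation=cv2.INTER_NEAREST))
g=p.mean(2)
hsv=p.astype(int); red=(hsv[...,0]-hsv[...,1]>100); red[200:]=0; red[:,:250]=0;red[:,370:]=0
v,u=np.nonzero(red); print(v.min(),v.max(),u.min(),u.max())
for cc in np.unique(v): m=v==cc; print(cc,m.sum(),(C[cc,u[m],2].mean()*1000).round(1))
print('pose cam',pose[:3,3], g[118:134,300:312].mean(1).round())
E
```

```text
t 14.6 [ 0.5341 -0.0476  0.0808] [ 0.  -0.1 -0.1]
mark px 308.6 127.68 ptr row 125.45 mark vy 20.69 ptr vy 22.06 SHORT mm 1.36
126 129 282 335
126 33 42.0
127 33 48.3
128 34 42.3
129 32 42.1
pose cam [0.53543279 0.01751139 0.24274275] [ 85.  84.  82.  82.  83.  85. 105. 156. 206. 231. 247. 251. 253. 253.
 253. 253.]
```

View pics/w10z.png

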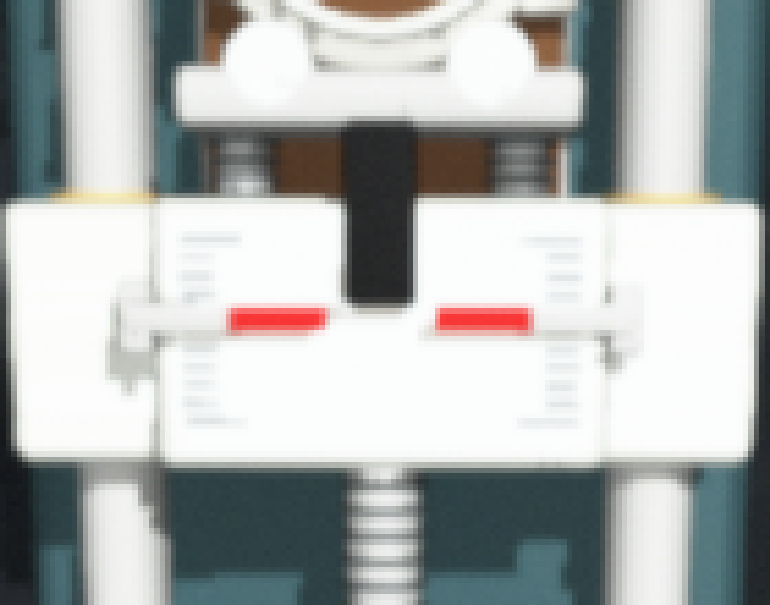

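Straight down, the mark sits at z 42 mm and the pointer is 1.4 mm short, which is about 15.5 mm of rim travel.

>>> jog_arm(
  motion=[12,5,-10,0,0,0,19.5,12,-17,0,0,0,19.5,19,-17,0,0,0,19.5,22.3,-17,0,0,0,19.5,23.8,-17,0,0,0,19.5,23.8,-17,0,0,0,19.5,23.8,-14,0,0,0,19.5,23.8,-10.5,0,0,0,19.5,23.8,-7,0,0,0,19.5,23.8,-4,0,0,0,19.5,23.8,-1.5,0,0,0,19.5,23.8,-1.5,0,0,0,19.5,22,-1.5,0,0,0,19.5,18,-1.5,0,0,0,10,5,-1,0,0,0,-1,0,0,0,0,0,-1,0,0,0,0,0,-1,0,0,0,0,0],
)

```text
time_s: 16.9
position: [0.5345, -0.0468, 0.0816]
tcp_rot: [[-0.009, -0.0, 1.0], [-1.0, -0.0, -0.009], [0.0, -1.0, -0.0]]
force: [-0.7, -0.8, 0.3]
opening: 0.006
```

```bash
sed -i 's/\.040,pose)\[0\]; a/.042,pose)[0]; a/' h.py; python3 - <<'E'
from h import *
z=np.load('wrist10.npz');g2(z['p'],z['pose'])
s,p,d,pose=look('wrist11')
save('w11z',cv2.resize(p[70:180,240:380],None,fx=5.5,fy=5.5,interpolation=cv2.INTER_NEAREST))
E
```

```text
mark px 308.6 127.68 ptr row 125.45 mark vy 20.72 ptr vy 22.06 SHORT mm 1.34
t 16.9 [ 0.5345 -0.0468  0.0816] [-0.7 -0.8  0.3]
mark px 307.8 126.47 ptr row 126.61 mark vy 22.3 ptr vy 22.22 SHORT mm -0.08
```

View pics/w11z.png

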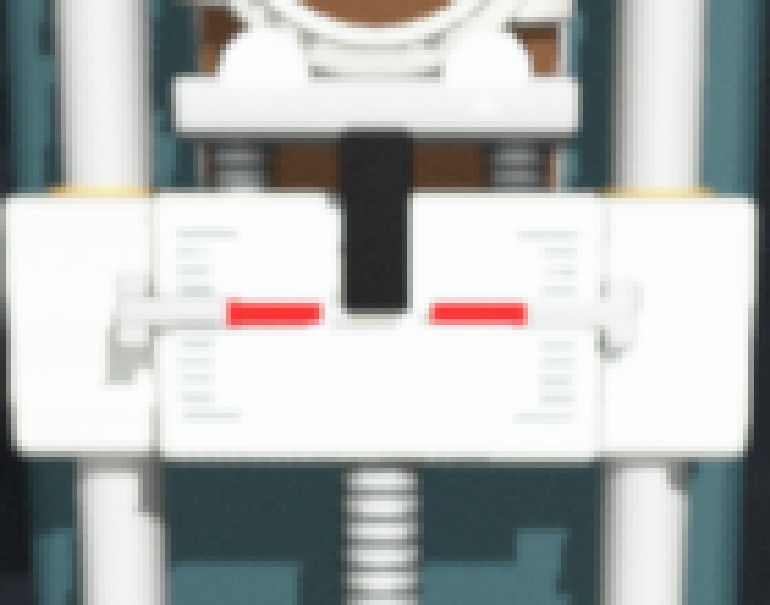

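The pointer's end is level with the middle of the red lines (rows 126.6 and 126.5). I'll take the hand away and do a last check.

>>> jog_arm(
  motion=[0,-15,0,0,0,0,0,-45,0,0,0,0,0,-80,0,0,0,0,0,-100,0,0,0,0,0,-100,0,0,0,0,0,-100,0,0,0,0],
)

```text
time_s: 17.7
position: [0.534, -0.047, 0.1812]
tcp_rot: [[-0.01, -0.001, 1.0], [-1.0, 0.0, -0.01], [-0.0, -1.0, -0.001]]
force: [-0.6, 0.2, -0.3]
opening: 0.002
```

```bash
python3 - <<'E'
from h import *
s,p,d,pose=look('wrist12')
p,d=bot.capture('top'); save('top12',p)
p0=np.load('top0.npz')['p']
df=np.abs(p.astype(int)-p0).max(2); m=np.zeros_like(df,bool); m[30:300,140:480]=True
n,l,st,c=cv2.connectedComponentsWithStats(((df>60)&m).astype(np.uint8)); print([list(map(int,x)) for x in st[1:] if x[4]>12])
bot.hand_in()
E
```

```text
t 17.7 [ 0.534  -0.047   0.1812] [-0.6  0.2 -0.3]
mark px 312.1 125.05 ptr row 125.15 mark vy 22.49 ptr vy 22.4 SHORT mm -0.09
[[289, 147, 86, 106, 3968], [318, 212, 5, 7, 29], [285, 226, 10, 12, 84], [262, 228, 74, 72, 3462], [272, 243, 7, 16, 26], [145, 258, 93, 42, 2691], [195, 261, 6, 5, 19], [345, 265, 4, 11, 17], [238, 286, 50, 14, 338]]
the job is handed in; nothing more can be done
```

View pics/wrist12.png

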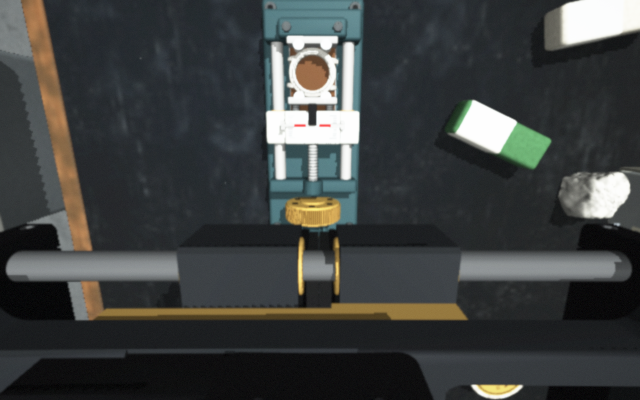

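The watch case is clamped and the pointer's end stands level with the red mark. I rolled the wheel away from the robot with the closed fingertips in four strokes, the last two shortened to fit what was left. I then lifted the hand clear and handed the job in at about 18 s of robot time.

- **Gauge:** with the hand clear, the pointer measured 0.09 mm past the mark's centre. The view from almost straight above, just before lifting away, gave 0.08 mm past.
- **Wheel and case:** the last view shows the case held between both jaws. Only the wheel was touched.
- **Disagreements:**
  - The closed fingertips ended about level with the TCP, not 22 mm ahead of it. I found contact with the wheel by force instead.
  - That probing briefly pressed the rim with 17.7 N, above the suggested 4–10 N. I backed off before the first stroke.
  - Gauge readings taken at a slant early on differed by up to 0.7 mm, so I relied on the near-vertical views.
- **Not confirmed:** the before/after comparison of the overhead pictures was dominated by the arm and its shadow. It does not prove that the other items stayed put, but the arm was kept clear of them.

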